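Slide the bread tray past its spring catch

ROBOT

A 6-joint arm with a two-finger parallel gripper is mounted at the origin on the work surface. World frame = base frame: x ahead of the robot, y to its left, z up, the work surface at z = 0. Lengths are in mm, angles in rad, forces in N, time in s.
With the tool pointing down it reaches from about 275 to 850 mm from the base axis. Payload 5.2 kg.
Tool frame: the origin (TCP) lies on the centre line of the jaws, within the pads' length; the fingertips stand r.tips_ahead ahead of it and the grasp point (between the pads) lies 6 mm ahead of it (r.tips_ahead is the distance from the TCP to the fingertips, in mm); z points along the fingers, y is the direction in which the jaws open and shut (so a half turn about z gives the same grasp; the last joint's range is limited). The gripper opens to 85 mm and grips with 20 to 120 N. Pads are 22 mm wide; open, the fingers measure 114 mm over their backs; the gripper's body (76 mm by 85 mm) begins 54 mm behind the grasp point. The pads swing forward as they close: fully open they stand 13 mm farther back than shut.
Start: joints at [-1.449, 0.259, 1.535, -0, 1.348, -0.203], TCP at [175.537, -521.241, 256.31] pointing down, gripper open.
Joint ranges: [-3.14, 3.14], [-0.91, 2.08], [0.19, 2.58], [-1.22, 4.36], [0.22, 2.71], [-3.12, 3.12]. Speed limits (rad/s): [2.57, 2.57, 3.14, 3.14, 3.14, 3.14].

INTERFACE

Orientations are given as [roll, pitch, yaw] about the fixed x, y, z axes, in that order (R = Rz(yaw) Ry(pitch) Rx(roll)).
In Python, from plant import monitor, imaging, ticket, r gives the robot as it stands.
- The arm moves only by the shell command python3 -m jog 'ROWS' [FORCE]. ROWS is JSON, a list of rows, each an object of numbers: "x", "y", "z": the shift along the tool's x, y, z in m; "twist": the turn about the tool's z in degrees; "gripper": the finger opening in m, from 0 to 0.0854. A call has exactly 8 rows; each row is the pose to reach, as a shift and turn from the pose commanded when the call began, along the tool's axes at that moment; what a row does not reach only later rows make up. A row lasts 1/8 s, in which the tool goes at most 62.5 mm and 10.7 degrees, less where a joint would pass 70% of its speed; a pose out of reach is approached as far as the arm can. A call with a gripper value outside its range is refused whole. The fingers move at their own pace and stop on an object; FORCE is the grip in N (left out, the last holds). Time passes only in rows, so rows that repeat a pose let the fingers close, or fill a call up. It gives the time, the measured TCP pose, the force and the opening at its end, in the units of the state.
- monitor.observe(): the state, without advancing time (a new reading comes with each control period).
- imaging.read_camera(name): name is "side" or "top" or "wrist"; returns a dict with "image" (384x512x3 uint8, red, green, blue), "intrinsics" (3x3 intrinsics, pixels), "R" (3x3) and "t" (3): a world point X has camera coordinates R X + t. Camera axes: x right, y down, z forward; pixel columns grow to the right and rows downward; lengths in mm; the calibration is good to about 2 mm. The wrist camera is an equidistant fisheye: a pixel r from the principal point sees the ray r / f radians off the axis. A picture is of the moment at which its call begins. There is no depth.
- ticket.close_job(): hands the job in, once; it reports no verdict.
The state is a dict: "time_s": time; "qpos": joint angles; "dq": joint speeds; "tau": joint torques, N m; "ee_pos": TCP position; "tcp_rot": TCP orientation; "contact_force": force on the tool from outside, world axes, zero at the start; "moment": the same for the moment, N m; "grip_width": opening from 0.0 (shut) to 1.0 (fully open).
Only numpy, scipy, OpenCV 4.12 (cv2) and the standard library are available. Lean on these libraries where they do the work, as an engineer would, in place of code of your own. Each camera call takes 0.05 s, during which the arm holds its last target. There are 200 camera calls.

TASK

A spring catch, a steel lug standing up just ahead of the bread tray, keeps the tray from its serving place. With the fingertips hold the catch down by its flat steel bar behind the tray while you push the tray over the lug, then push the tray on until it is fully home against the end stop and the catch has sprung up again behind it. Only press and push: do not lift or tip the tray, and leave the jar, bread roll and bowl where they stand.

Things in the scene. Friction and masses are not known exactly. Their poses are not given: they have to be found in the camera images.
- dock: Fixed wooden runner frame, base 365 x 200 mm, place and yaw vary. Origin on the counter below the catch's lug; +x = the way the tray is pushed home, z up. Two runners (top 36 mm above the counter, y = +-55 to +-77 mm) carry the tray between fences (inner faces y = +-79 mm, top 50 mm), all x = -160 to +135 mm. The groove between the runners is open from above, its floor 6 mm above the counter.
- dock_stop (a point): Middle of the end stop's inner face, 36 mm above the counter, at x = +121 mm in the dock frame: a wooden cross bar, top 62 mm above the counter. The tray is home when its front touches it; its centre is then at x = +66 mm and its rear edge 5 mm past the lug.
- tray: Loose wooden tray with three small loaves fixed in it, 0.7 to 0.95 kg, 110 mm long (x, parallel to the dock's x), 152 mm wide, walls 40 mm high; loaves reach 50 mm above its underside. Origin: centre of its underside, 36 mm above the counter. Starts with centre at x = -85 to -66 mm in the dock frame, front edge 5 to 24 mm short of the lug. Slides with about 3 to 8 N.
- catch (a joint): Spring catch, travel straight down in m: 0 = up (rest), 0.016 = bottomed. One rigid steel piece, a flat bar with an upright lug at its +x end, that sinks level wherever the bar is pressed; springs back by itself; 1 N starts it, 3 N bottoms it. From 10 mm down the lug is below the tray's underside (12 to 14 mm is best). A tray lying over the lug keeps it down until its rear edge has passed.
- catch_tail (a point): Point on top of the catch's bar near its ribbed rear end: x = -185 mm, y = 0 in the dock frame, 30 mm above the counter at rest, moves with the catch. The bar is flat, 34 mm wide, 6 mm thick, from x = -215 to +6 mm along the middle of the groove, under the tray; at least 75 mm of it stick out behind the tray.
- catch_lug (a point): Centre of the top of the catch's lug: x = 0, y = 0 in the dock frame, 45 mm above the counter at rest (9 mm above the tray's underside), moves with the catch. The lug is 12 mm long (x = -6 to +6 mm) and 34 mm wide. A fingertip sliding along the pressed bar would run into it: once the tray's front is over the lug, go on pushing the tray's rear wall with the fingertips higher than 45 mm.
- jar: Bystander: closed jam jar, 60 mm diameter, 85 mm tall, loose; origin at the centre of its underside. Beside the dock.
- roll: Bystander: round bread roll, 84 mm diameter, 48 mm tall, loose; origin at the centre of its underside. Beside the dock.
- bowl: Bystander: open white bowl, 100 mm diameter, 45 mm tall, loose; origin at the centre of its underside. Beside the dock.
Things that resemble listed ones, but are neither listed nor needed, are in the scene too. Of the things that look like the tray, the smallest one is meant.

How it is judged (in metres and radians):
On the way, in this order (a step that is already met when the one before it is completed fails the run):
1. the catch is pressed down while the whole tray is still behind it (value of joint catch above 0.008 m and x of tray in the frame of dock below -0.058 m), for 0.1 s.
2. the tray's front has slid over the pressed-down catch (value of joint catch above 0.006 m and x of tray in the frame of dock between -0.045 and 0.045 m), for 0.1 s.
At the end, for the whole second after the job is handed in: The tray lies flat and still on the runners, fully home (within about 4 mm of the end stop), and the catch is up again behind it (within 3 mm of its rest height) (x of tray in the frame of dock between 0.0615 and 0.07 m and z of tray in the frame of dock between 0.033 and 0.039 m and angle between tray's own z axis and vertical below 0.04 rad and value of joint catch below 0.003 m and linear speed of tray below 0.01 m/s); the robot touches nothing.
It fails at once if the tray is lifted more than 8 mm off the runners or tipped by more than 9 degrees (z of tray in the frame of dock above 0.044 m or angle between tray's own z axis and vertical above 0.16 rad).
It fails at once if the jar, the roll or the bowl is moved by more than 25 mm or tipped (distance of any of jar, roll, bowl from where it was at the start of the episode above 0.025 m or angle between any of jar, roll, bowl's own z axis and vertical above 0.5 rad).
It also fails if it takes over 42 s, if anything falls off the work surface, if the arm or the gripper's body presses on something with over 40 N, if the wrist force passes 120 N, or if a joint passes its speed limit or range.

## Working session

There is one attempt and no reset: what is moved stays moved. The work goes in short steps, Python scripts to look and compute and a shell command to move; the robot and the scene stay as the last step left them, time stands still between calls to the robot, and variables do not carry over. Pictures are saved under pics/ and viewed, about 8 in all and at most 12, crops included, and the job is handed in when it is done.

```bash
ls; mkdir -p pics; python3 - <<'E'
from plant import monitor, imaging, r
import cv2
print(monitor.observe()); print(r.tips_ahead)
for n in("top","side"):
    c=imaging.read_camera(n); print(n,c["intrinsics"],c["R"],c["t"])
    cv2.imwrite(f"pics/{n}1.png",cv2.resize(c["image"][:,:,::-1],(800,600),interpolation=cv2.INTER_CUBIC))
E
```

```text
pics
{'time_s': 0.0, 'qpos': array([-1.44881435e+00,  2.59352475e-01,  1.53609572e+00, -1.83157718e-05,
        1.34796852e+00, -2.02776410e-01]), 'dq': array([ 0.00074413, -0.00089355,  0.0005488 ,  0.00148685,  0.00184402,
        0.00156696]), 'tau': array([ 1.91884945e-03, -4.46027148e+01, -2.90572411e+01, -1.07128724e-04,
        1.16037339e-02, -1.56687020e-05]), 'ee_pos': array([ 175.46327518, -520.75541872,  255.46446365]), 'tcp_rot': array([-3.13980237e+00, -3.49857660e-04,  3.24762140e-01]), 'contact_force': array([-0.17401476,  0.08452138,  0.15217276]), 'moment': array([ 0.00184158, -0.01278449,  0.06978817]), 'grip_width': 0.9996678445548142}
25.0
top [[487.00300992   0.         256.21101948]
 [  0.         487.00300992 198.75631546]
 [  0.           0.           1.        ]] [[ 0.00917816 -0.99991558 -0.00919752]
 [-0.99747905 -0.00850778 -0.0704497 ]
 [ 0.0703655   0.00982093 -0.99747293]] [ -67.28015469  534.02963509 1541.16078818]
side [[383.56545114   0.         258.78814634]
 [  0.         383.56545114 192.64681357]
 [  0.           0.           1.        ]] [[-0.87634167 -0.48139253 -0.01692683]
 [-0.33026744  0.62606661 -0.70637385]
 [ 0.35064042 -0.61343446 -0.70763653]] [438.29628996 268.76736058 786.73090171]
```

View pics/top1.png

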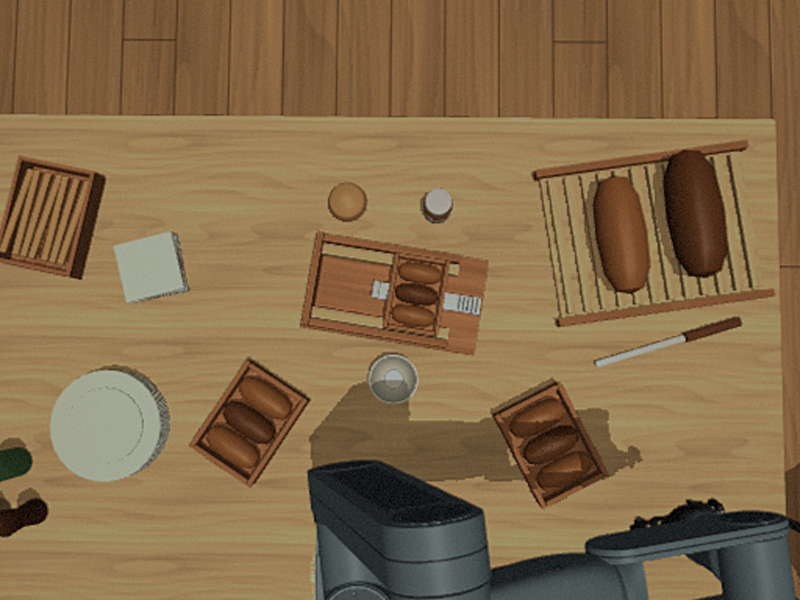

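View pics/side1.png

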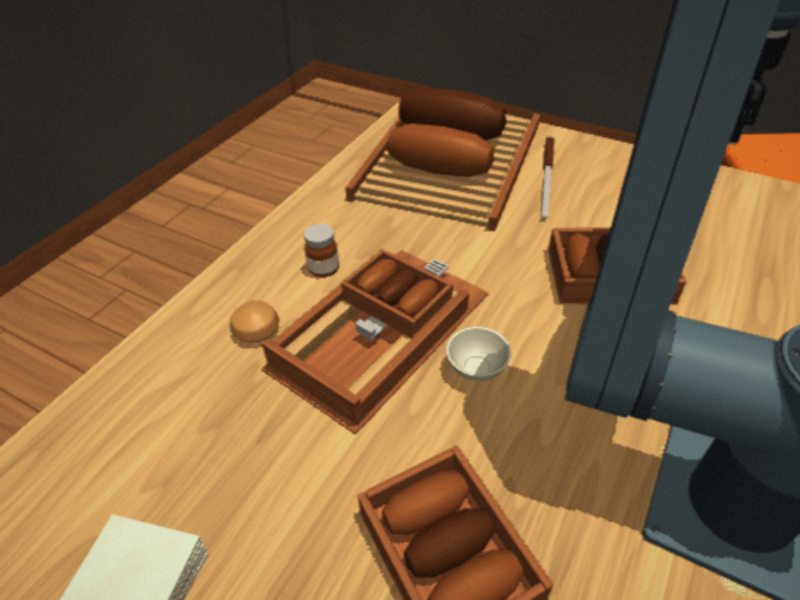

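Top picture: tray candidates are at (416,295) in the dock, (250,422) lower left and (548,442) lower right. The one in the dock looks smallest and sits between the fences, so I choose that. The end stop is at (312,280) and the ribbed bar at (465,304). The jar is at (438,204), the roll at (347,201) and the bowl at (393,379). Next I'll check it in a close crop.

```bash
python3 - <<'E'
from plant import imaging
import cv2, numpy as np
im=np.mean([imaging.read_camera("top")["image"] for _ in range(4)],0).astype('uint8')
cv2.imwrite("pics/crop1.png",cv2.resize(im[140:235,185:320,::-1],(135*592//100,95*592//100),interpolation=cv2.INTER_CUBIC))
E
```

```text
(no output)
```

View pics/crop1.png

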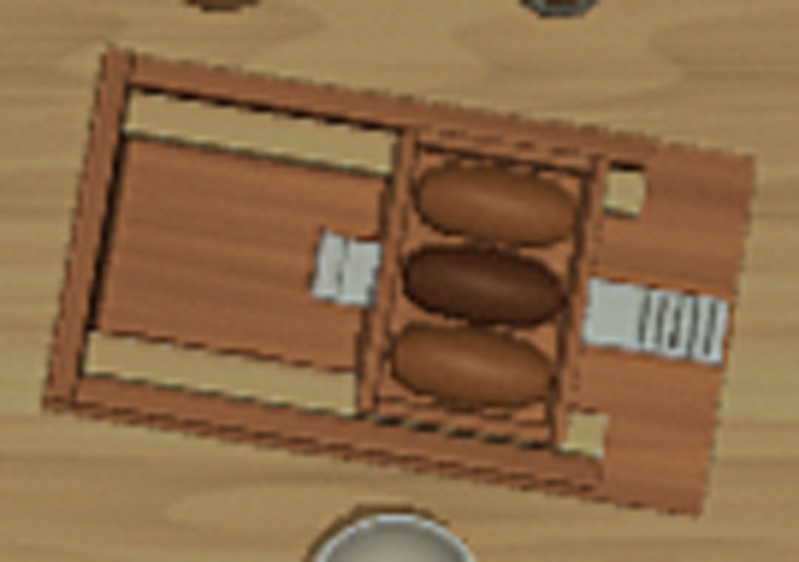

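Crop: the tray lies between the fences with three loaves. The lug is at (345,268) and the bar runs from 585 to 727. The bar's rear corners are (727,298) and (719,361), and the runner ends are (645,172) and (602,455). The tray's rear top corners are (606,152) and (556,450).

```bash
cat > h.py <<'E'
from plant import monitor, imaging, r
import cv2, numpy as np
from scipy.optimize import least_squares
def proj(c,P):
    q=np.asarray(P)@c["R"].T+c["t"]; q=q@c["intrinsics"].T
    return q[:,:2]/q[:,2:]
def unproj(c,px,z):
    d=np.c_[px,np.ones(len(px))]@np.linalg.inv(c["intrinsics"]).T@c["R"]; o=-c["R"].T@c["t"]
    return o+d*((np.reshape(z,-1)-o[2])/d[:,2])[:,None]
def rot(a): return np.array([[np.cos(a),-np.sin(a)],[np.sin(a),np.cos(a)]])
E
python3 - <<'E'
from h import *
c=imaging.read_camera("top")
k=5.92; f=lambda a:(np.array(a,float))/k+[185,140]-[.42,.42]
D=np.array([[-215,-17,30],[-215,17,30],[6,-17,45],[6,17,45],[-160,-55,36],[-160,55,36],[-160,-77,36],[-160,77,36]],float)
px=f([[727,298],[719,361],[320,230],[310,298],[642,215],[606,412],[646,172],[602,456]])
W=unproj(c,px,D[:,2])
g=lambda p:(D[:,:2]@rot(p[2]).T+p[:2]-W[:,:2]).ravel()
s=least_squares(g,[500,0,1.4],loss='soft_l1',f_scale=2,x_scale=[100,100,1]); print(s.x,g(s.x).reshape(-1,2).round(1))
T=unproj(c,f([[606,152],[556,450],[404,128],[362,412]]),76)
print("tray",((T[:,:2]-s.x[:2])@rot(s.x[2])).round(1))
B=unproj(c,np.array([[393,379],[438,190],[347,201]])*.64,[45,85,30])
print("bowl jar roll dock frame",((B[:,:2]-s.x[:2])@rot(s.x[2])).round(1))
p=s.x
w=lambda x,y:(np.array([x,y])@rot(p[2]).T+p[:2]).round(1)
print(w(-185,0),w(-150,0),w(121,0)); np.save("pose.npy",p)
E
```

```text
[577.81316895 -10.74719066   1.4225121 ] [[-0.5 -0.8]
 [-0.2  0. ]
 [-1.1 -0.6]
 [ 1.7 -0.5]
 [ 1.4  1.8]
 [-1.4 -0.7]
 [-0.   0.6]
 [ 0.3  0.5]]
tray [[-136.5  -78.6]
 [-134.6   79.6]
 [ -30.1  -74.7]
 [ -31.9   75.8]]
bowl jar roll dock frame [[ -65.2  174.9]
 [ -95.2 -208.8]
 [  85.9 -170.1]]
[ 550.5 -193.7] [ 555.7 -159.1] [595.7 108.9]
```

```bash
cat >> h.py <<'E'
def delta(x,y,z):
    p=np.load("pose.npy"); s=monitor.observe(); a=s["tcp_rot"][2]
    w=np.array([x,y])@rot(p[2]).T+p[:2]; d=w-s["ee_pos"][:2]
    print("tool shift", (np.array([d@[np.cos(a),np.sin(a)],d@[np.sin(a),-np.cos(a)],s["ee_pos"][2]-z])).round(1),"twist",np.degrees(a-p[2]).round(2))
    print("in dock",((s["ee_pos"][:2]-p[:2])@rot(p[2])).round(1),s["ee_pos"].round(1),s["contact_force"].round(2),s["tcp_rot"].round(3),"t",s["time_s"],"tips",r.tips_ahead,s["grip_width"])
E
python3 -c "
from h import *
delta(-178,0,130)"
```

```text
tool shift [ 463.  -196.8  126.1] twist -62.89
in dock [-564.2  322.5] [ 175.5 -521.1  256.1] [0.16 0.39 0.48] [-3.141 -0.     0.325] t 0.35 tips 25.0 0.9986667227574024
```

```bash
python3 -m jog '[{"x":0.03,"y":-0.012,"z":0,"twist":-5,"gripper":0},{"x":0.08,"y":-0.034,"z":0,"twist":-13,"gripper":0},{"x":0.13,"y":-0.055,"z":0,"twist":-21,"gripper":0},{"x":0.18,"y":-0.077,"z":0,"twist":-29,"gripper":0},{"x":0.23,"y":-0.098,"z":0,"twist":-37,"gripper":0},{"x":0.28,"y":-0.119,"z":0,"twist":-45,"gripper":0},{"x":0.33,"y":-0.14,"z":0,"twist":-53,"gripper":0},{"x":0.37,"y":-0.157,"z":0,"twist":-60,"gripper":0}]' 30; python3 -c "
from h import *
delta(-178,0,130)"
```

```text
time_s: 1.35
ee_pos: [477.5, -252.7, 256.4]
tcp_rot: [3.141, 0.0, 1.377]
contact_force: [0.9, -0.1, 0.4]
grip_width: -0.001
tool shift [ 78.9  60.  126.4] twist -2.59
in dock [-254.1   63.5] [ 477.5 -252.7  256.4] [ 0.88 -0.05  0.37] [3.141 0.    1.377] t 1.35 tips 25.0 -0.001232991388111185
```

```bash
python3 -m jog '[{"x":0.03,"y":0.022,"z":0.04,"twist":-1},{"x":0.06,"y":0.044,"z":0.08,"twist":-2},{"x":0.08,"y":0.06,"z":0.12,"twist":-2.9},{"x":0.08,"y":0.06,"z":0.126,"twist":-2.9},{"x":0.08,"y":0.06,"z":0.126,"twist":-2.9},{"x":0.08,"y":0.06,"z":0.126,"twist":-2.9},{"x":0.08,"y":0.06,"z":0.126,"twist":-2.9},{"x":0.08,"y":0.06,"z":0.126,"twist":-2.9}]'; python3 -c "
from h import *
delta(-178,0,65)
for n in('side','wrist'):
    c=imaging.read_camera(n); im=c['image'][:,:,::-1]
    cv2.imwrite(f'pics/{n}2.png',cv2.resize(im,(800,600),interpolation=cv2.INTER_CUBIC))
"
```

```text
tool shift [ 78.9  60.  191.4] twist -2.59
in dock [-254.1   63.5] [ 477.5 -252.7  256.4] [ 0.88 -0.05  0.37] [3.141 0.    1.377] t 1.35 tips 25.0 -0.001232991388111185validation failed for argument at $[0]...
```

View pics/side2.png

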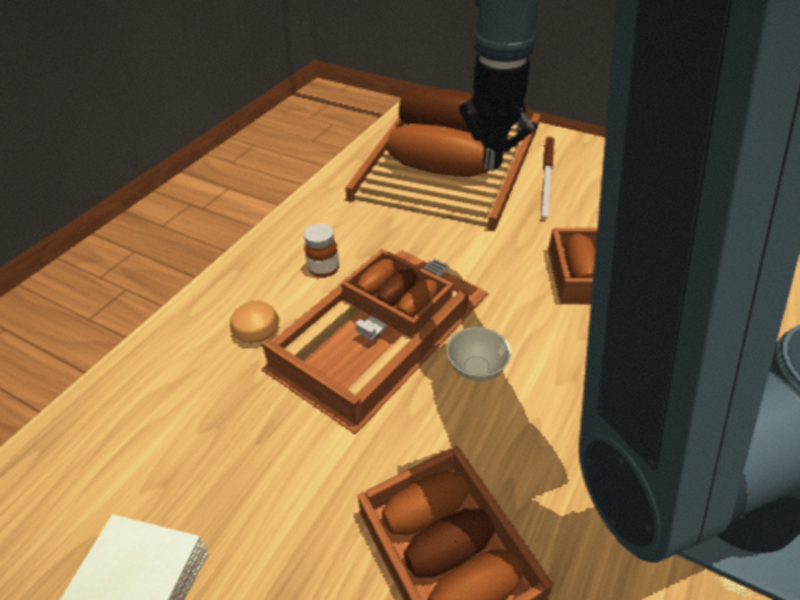

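View pics/wrist2.png

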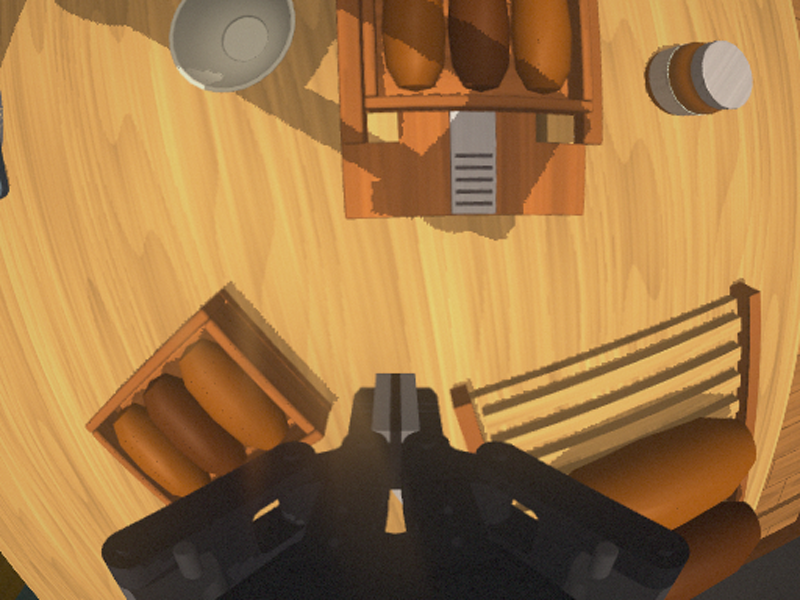

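The wrist picture shows the gripper shut, with the ribbed bar at (472,165) and the tray's rear wall along row 100. The side picture shows nothing has moved. That call was refused because it had no gripper key, so I'll resend it.

```bash
python3 -m jog '[{"x":0.03,"y":0.022,"z":0.04,"twist":-1,"gripper":0},{"x":0.06,"y":0.044,"z":0.08,"twist":-2,"gripper":0},{"x":0.08,"y":0.06,"z":0.12,"twist":-2.9,"gripper":0},{"x":0.08,"y":0.06,"z":0.126,"twist":-2.9,"gripper":0},{"x":0.08,"y":0.06,"z":0.126,"twist":-2.9,"gripper":0},{"x":0.08,"y":0.06,"z":0.126,"twist":-2.9,"gripper":0},{"x":0.08,"y":0.06,"z":0.126,"twist":-2.9,"gripper":0},{"x":0.08,"y":0.06,"z":0.126,"twist":-2.9,"gripper":0}]'; python3 -c "
from h import *
delta(-178,0,65)
c=imaging.read_camera('wrist'); print(c['intrinsics'][0])
cv2.imwrite('pics/wrist3.png',cv2.resize(c['image'][:,:,::-1],(800,600),interpolation=cv2.INTER_CUBIC))
"
```

```text
time_s: 2.45
ee_pos: [550.8, -188.4, 131.3]
tcp_rot: [3.14, 0.001, 1.422]
contact_force: [1.0, 0.5, -0.4]
grip_width: -0.001
tool shift [ 1.7  0.5 66.3] twist -0.04
in dock [-179.7    0.5] [ 550.8 -188.4  131.3] [ 0.97  0.47 -0.37] [3.140e+00 1.000e-03 1.422e+00] t 2.45 tips 25.0 -0.0006525838641932973
[297.31863964   0.         252.71581162]
```

View pics/wrist3.png

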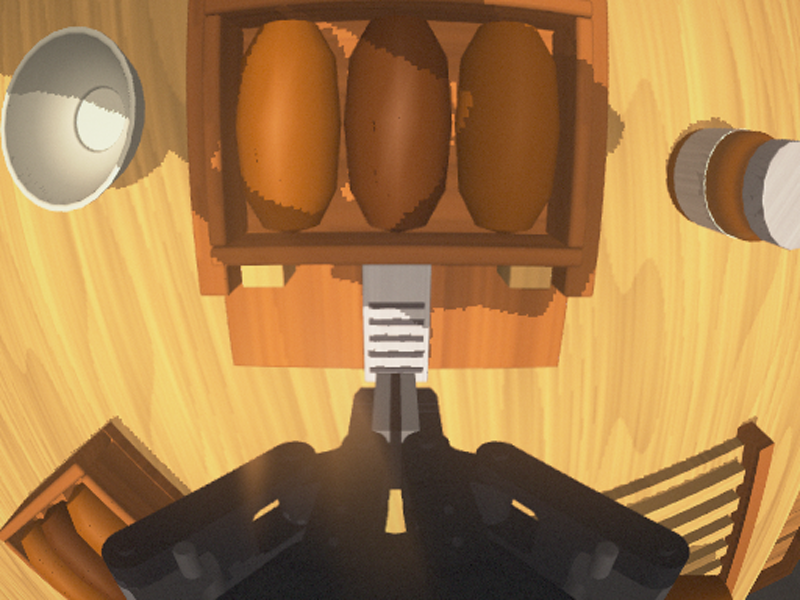

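The fingers (col 396) are centred on the bar (cols 364–430), and the tray is square. Now pressing down behind the tray.

```bash
python3 -m jog '[{"x":0.002,"y":0,"z":0.035,"twist":0,"gripper":0},{"x":0.002,"y":0,"z":0.066,"twist":0,"gripper":0},{"x":0.002,"y":0,"z":0.074,"twist":0,"gripper":0},{"x":0.002,"y":0,"z":0.08,"twist":0,"gripper":0},{"x":0.002,"y":0,"z":0.085,"twist":0,"gripper":0},{"x":0.002,"y":0,"z":0.088,"twist":0,"gripper":0},{"x":0.002,"y":0,"z":0.088,"twist":0,"gripper":0},{"x":0.002,"y":0,"z":0.088,"twist":0,"gripper":0}]'; python3 -c "
from h import *
delta(-148,0,42.5)
c=imaging.read_camera('wrist')
cv2.imwrite('pics/wrist4.png',cv2.resize(c['image'][:,:,::-1],(800,600),interpolation=cv2.INTER_CUBIC))
"
```

```text
time_s: 3.5
ee_pos: [551.6, -186.1, 42.9]
tcp_rot: [3.14, 0.001, 1.423]
contact_force: [-0.4, 0.3, 1.6]
grip_width: 0.005
tool shift [29.4  0.1  0.4] twist 0.01
in dock [-1.774e+02  1.000e-01] [ 551.6 -186.1   42.9] [-0.42  0.34  1.63] [3.140e+00 1.000e-03 1.423e+00] t 3.5 tips 25.0 0.005186252189937202
```

View pics/wrist4.png

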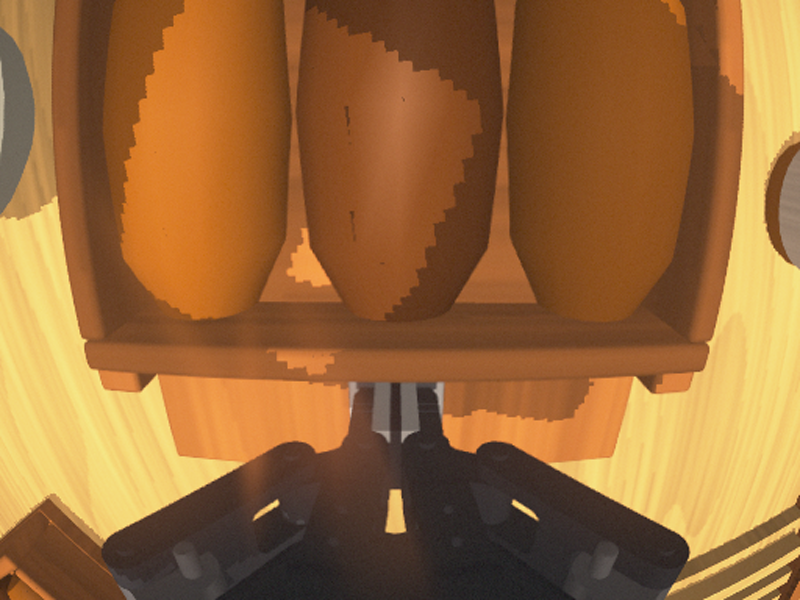

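The tips sit on the bar at z ≈ 18, about 12 mm down, with 1.6 N upward on the tool. The tray is still behind the lug. Next I push forward at the same height.

```bash
python3 -m jog '[{"x":0.01,"y":0,"z":0,"twist":0,"gripper":0},{"x":0.018,"y":0,"z":0,"twist":0,"gripper":0},{"x":0.023,"y":0,"z":0,"twist":0,"gripper":0},{"x":0.028,"y":0,"z":0,"twist":0,"gripper":0},{"x":0.032,"y":0,"z":0,"twist":0,"gripper":0},{"x":0.036,"y":0,"z":0,"twist":0,"gripper":0},{"x":0.04,"y":0,"z":0,"twist":0,"gripper":0},{"x":0.04,"y":0,"z":0,"twist":0,"gripper":0}]'; python3 -c "
from h import *
delta(-100,0,42.5)"
```

```text
time_s: 4.55
ee_pos: [557.1, -146.4, 42.4]
tcp_rot: [3.141, 0.001, 1.423]
contact_force: [1.2, -3.4, 2.7]
grip_width: 0.002
tool shift [37.2  0.4 -0.1] twist 0.02
in dock [-137.2    0.4] [ 557.1 -146.4   42.4] [ 1.17 -3.36  2.71] [3.141e+00 1.000e-03 1.423e+00] t 4.55 tips 25.0 0.0019986805035412444
```

```bash
python3 -m jog '[{"x":0.005,"y":0,"z":0,"twist":0,"gripper":0},{"x":0.011,"y":0,"z":0,"twist":0,"gripper":0},{"x":0.017,"y":0,"z":0,"twist":0,"gripper":0},{"x":0.023,"y":0,"z":0,"twist":0,"gripper":0},{"x":0.029,"y":0,"z":0,"twist":0,"gripper":0},{"x":0.035,"y":0,"z":0,"twist":0,"gripper":0},{"x":0.04,"y":0,"z":0,"twist":0,"gripper":0},{"x":0.04,"y":0,"z":0,"twist":0,"gripper":0}]'; python3 -c "
from h import *
delta(-100,0,42.5)
c=imaging.read_camera('side')
cv2.imwrite('pics/side5.png',cv2.resize(c['image'][140:290,150:350,::-1],(800,600),interpolation=cv2.INTER_CUBIC))
"
```

```text
time_s: 5.55
ee_pos: [563.0, -106.5, 42.4]
tcp_rot: [3.141, -0.0, 1.423]
contact_force: [1.0, -2.9, 3.1]
grip_width: 0.0
tool shift [-3.1  0.5 -0.1] twist 0.02
in dock [-96.9   0.5] [ 563.  -106.5   42.4] [ 1.01 -2.92  3.1 ] [ 3.141 -0.     1.423] t 5.55 tips 25.0 0.00033983150994642387
```

View pics/side5.png

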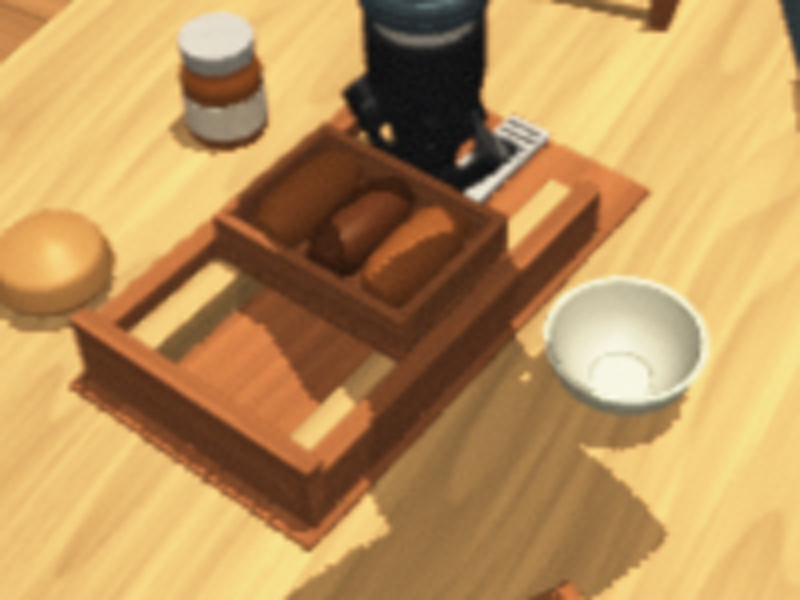

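The lug is now hidden under the tray, whose centre is about x = -31, and the tray lies flat. I back off, raise the tips to about 53 mm, and push on.

```bash
python3 -m jog '[{"x":-0.004,"y":0,"z":0,"twist":0,"gripper":0},{"x":-0.006,"y":0,"z":-0.01,"twist":0,"gripper":0},{"x":-0.006,"y":0,"z":-0.025,"twist":0,"gripper":0},{"x":-0.006,"y":0,"z":-0.036,"twist":0,"gripper":0},{"x":-0.004,"y":0,"z":-0.036,"twist":0,"gripper":0},{"x":0.002,"y":0,"z":-0.036,"twist":0,"gripper":0},{"x":0.01,"y":0,"z":-0.036,"twist":0,"gripper":0},{"x":0.018,"y":0,"z":-0.036,"twist":0,"gripper":0}]'; python3 -m jog '[{"x":0.008,"y":0,"z":0,"twist":0,"gripper":0},{"x":0.016,"y":0,"z":0,"twist":0,"gripper":0},{"x":0.024,"y":0,"z":0,"twist":0,"gripper":0},{"x":0.032,"y":0,"z":0,"twist":0,"gripper":0},{"x":0.04,"y":0,"z":0,"twist":0,"gripper":0},{"x":0.048,"y":0,"z":0,"twist":0,"gripper":0},{"x":0.056,"y":0,"z":0,"twist":0,"gripper":0},{"x":0.06,"y":0,"z":0,"twist":0,"gripper":0}]';  python3 -c "
from h import *
delta(0,0,78)"
```

```text
time_s: 6.6
ee_pos: [565.6, -88.9, 78.2]
tcp_rot: [3.142, 0.001, 1.423]
contact_force: [-0.7, -4.5, 1.0]
grip_width: 0.001
time_s: 7.6
ee_pos: [574.3, -28.9, 78.2]
tcp_rot: [-3.141, -0.0, 1.423]
contact_force: [-0.8, -5.6, -0.3]
grip_width: -0.001
tool shift [18.4  0.8  0.2] twist 0.03
in dock [-18.4   0.8] [574.3 -28.9  78.2] [-0.76 -5.6  -0.34] [-3.141 -0.     1.423] t 7.6 tips 25.0 -0.000717477523640383
```

Now the slow final approach, up to contact with the stop.

```bash
python3 -m jog '[{"x":0.003,"y":0,"z":0,"twist":0,"gripper":0},{"x":0.006,"y":0,"z":0,"twist":0,"gripper":0},{"x":0.009,"y":0,"z":0,"twist":0,"gripper":0},{"x":0.011,"y":0,"z":0,"twist":0,"gripper":0},{"x":0.013,"y":0,"z":0,"twist":0,"gripper":0},{"x":0.014,"y":0,"z":0,"twist":0,"gripper":0},{"x":0.015,"y":0,"z":0,"twist":0,"gripper":0},{"x":0.015,"y":0,"z":0,"twist":0,"gripper":0}]';  python3 -c "
from h import *
delta(0,0,78)"
```

```text
time_s: 8.6
ee_pos: [576.5, -14.5, 78.2]
tcp_rot: [-3.141, -0.0, 1.423]
contact_force: [-0.8, -3.4, -0.6]
grip_width: 0.002
tool shift [3.9 0.8 0.2] twist 0.0
in dock [-3.9  0.8] [576.5 -14.5  78.2] [-0.85 -3.38 -0.57] [-3.141 -0.     1.423] t 8.6 tips 25.0 0.001685396490694378
```

```bash
python3 -m jog '[{"x":0.001,"y":0,"z":0,"twist":0,"gripper":0},{"x":0.002,"y":0,"z":0,"twist":0,"gripper":0},{"x":0.003,"y":0,"z":0,"twist":0,"gripper":0},{"x":0.004,"y":0,"z":0,"twist":0,"gripper":0},{"x":0.005,"y":0,"z":0,"twist":0,"gripper":0},{"x":0.005,"y":0,"z":0,"twist":0,"gripper":0},{"x":0.005,"y":0,"z":0,"twist":0,"gripper":0},{"x":0.005,"y":0,"z":0,"twist":0,"gripper":0}]';  python3 -c "
from h import *
delta(0,0,78)"
```

```text
time_s: 9.6
ee_pos: [576.4, -12.4, 78.3]
tcp_rot: [-3.14, 0.004, 1.423]
contact_force: [-4.5, -14.1, 0.6]
grip_width: 0.001
tool shift [1.9 1.1 0.3] twist 0.03
in dock [-1.9  1.1] [576.4 -12.4  78.3] [ -4.55 -14.13   0.62] [-3.14   0.004  1.423] t 9.6 tips 25.0 0.0011750955766968245
```

The force rose to about 14 N and the motion stalled at the expected stop position. Backing off and looking.

```bash
python3 -m jog '[{"x":-0.005,"y":0,"z":0,"twist":0,"gripper":0},{"x":-0.015,"y":0,"z":0,"twist":0,"gripper":0},{"x":-0.03,"y":0,"z":0,"twist":0,"gripper":0},{"x":-0.05,"y":0,"z":-0.02,"twist":0,"gripper":0},{"x":-0.08,"y":0,"z":-0.06,"twist":0,"gripper":0},{"x":-0.11,"y":0,"z":-0.11,"twist":0,"gripper":0},{"x":-0.13,"y":0,"z":-0.15,"twist":0,"gripper":0},{"x":-0.13,"y":0,"z":-0.15,"twist":0,"gripper":0}]';  python3 -c "
from h import *
c=imaging.read_camera('side')
a=cv2.resize(c['image'][150:270,165:325,::-1],(800,600),interpolation=cv2.INTER_CUBIC)
cv2.imwrite('pics/side6.png',a)
c=imaging.read_camera('wrist')
cv2.imwrite('pics/wrist6.png',cv2.resize(c['image'][:,:,::-1],(800,600),interpolation=cv2.INTER_CUBIC))
"
```

```text
time_s: 10.6
ee_pos: [559.7, -141.3, 232.4]
tcp_rot: [3.134, 0.002, 1.42]
contact_force: [0.5, -0.0, -0.6]
grip_width: -0.002
```

View pics/side6.png

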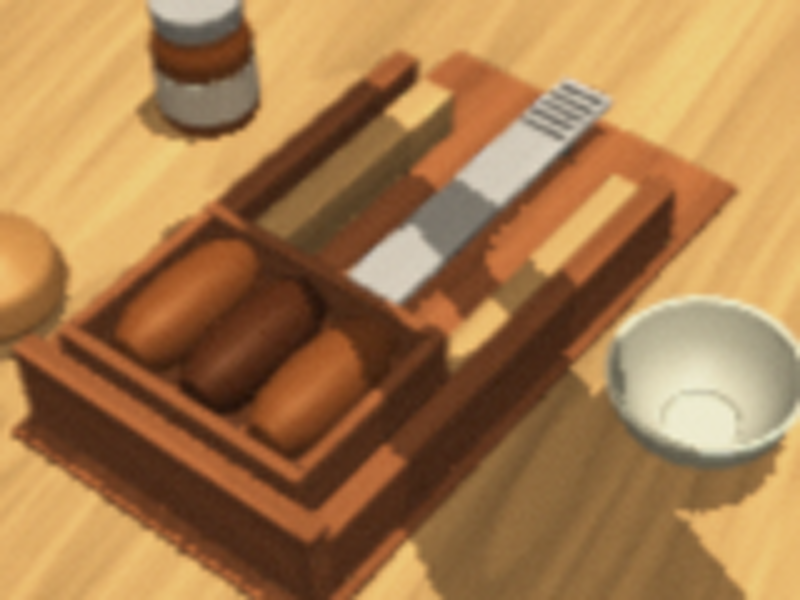

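View pics/wrist6.png

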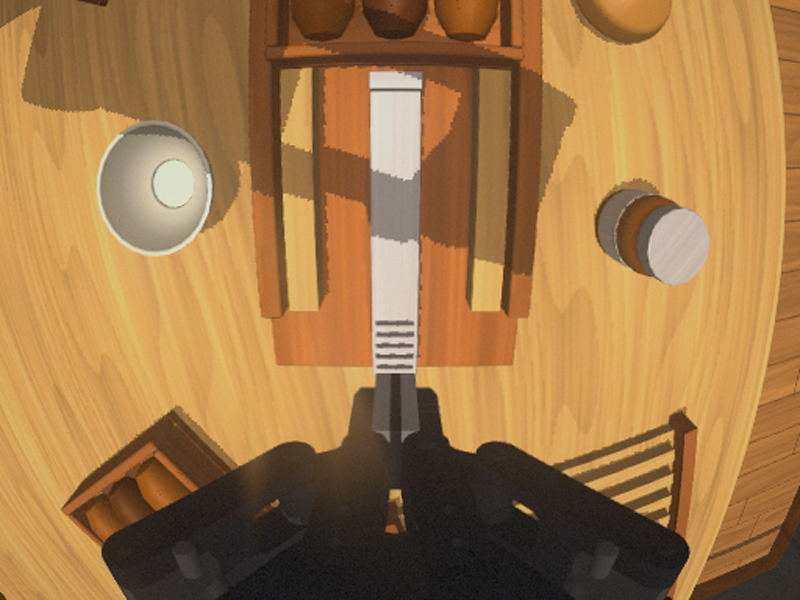

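Both pictures show the tray home, and its front wall meets the stop. In the wrist picture the lug stands up at (396,80), with about a 5-pixel gap (≈ 4–5 mm) to the tray's rear wall. The jar, roll and bowl are where they were.

```bash
python3 -c "
from plant import ticket, monitor
print(monitor.observe()['contact_force']); print(ticket.close_job())"
```

```text
[-0.03448546  0.84628182 -0.37616044]
the job is handed in; nothing more can be done
None
```

The tray is home against the end stop and the catch is up again behind it. I handed the job in at about 11 s of the 42 s allowed; no verdict came back.

**What I did:** With the fingers shut, I pressed the catch bar down about 12 mm behind the tray. Holding it down, I pushed the tray's front over the lug. I then raised the fingertips to about 53 mm and pushed until the tray met the stop. There the force rose from about 3–5 N to 14 N, within 2 mm of where I expected, and I backed the arm clear.

**Last checks:** The side and wrist pictures show:
- the tray lying flat against the stop
- the lug standing with a gap of roughly 4–5 mm to the tray's rear wall
- the jar, roll and bowl where they were

The force readings were near zero with the arm clear. I judged the tray's final position and the catch height from these pictures and the force rise, not from a separate measurement.

**What failed:** One move was refused because it had no gripper value; nothing moved, and I sent it again. No checks disagreed.

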